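# Close a capped fume outlet: coupling hand-tight, then with the ring spanner

## Task

Close the capped fume outlet on the bench: with the fingers, push the red lug of the brass coupling clockwise until it is in line with the yellow mark (hand-tight), then let go of it and leave the rest to the spanner. Slip the spanner's ring over the black cap and down onto the brass hexagon, tighten clockwise until the lug comes to its stop at the green mark, then take the spanner off and lay it flat on the blue mat again. Do not use the spanner before the coupling is hand-tight, do not push the coupling with the fingers beyond the yellow mark, and leave everything else where it is.

Things in the scene. Friction and masses are not known exactly. Their poses are not given: they have to be found in the camera images.
- outlet: round white pedestal on a grey foot, fixed; origin at the centre of its underside, z up, the coupling's upright axis goes through it. Foot 190 mm across, 12 mm high; white body 156 mm across, top at 50 mm. Painted on the top's rim: a yellow mark at 35.5 degrees counterclockwise from its +x axis and a green mark at -1.7 degrees.
- coupling (a joint): turn of the coupling about the upright axis in rad, growing clockwise from above; 0 with the lug 110 degrees counterclockwise from the outlet's +x axis, 1.30 at the yellow mark, 1.95 at the stop (green mark). Stiff (0.5 N m); stays where it is left.
- lug_top (a point): centre of the top of the red lug, an upright round post 14 mm thick, 58 mm from the axis, standing from the flange's edge up to 94 mm above the bench (32 mm above the flange).
- nut_seat (a point): point on the coupling axis, level with its flange top (62 mm high); turns with it. Flange 88 mm across; on it a hexagon 40 mm across flats from 62 to 76 mm high, then a brass cone 40 to 31 mm across up to 86 mm, then a black cap 31 mm across, narrowing to 22 mm at its top at 106 mm. The lug faces the middle of a flat. The spanner's ring rests on the flange.
- spanner: loose steel ring spanner, orange handle sleeve, 206 mm long, 18 mm thick, 0.35 kg, lying flat; origin at the ring's centre on the underside, +x along the handle. Six-sided hole 45 mm across flats, a corner of it towards the handle (fitted, the handle points to a corner of the hexagon); ring 67 mm across outer flats. Handle 18 x 18 mm, from 34 to 169 mm along +x.
- spanner_grip (a point): good place to hold the spanner: 92 mm from the ring's centre along the handle, at half its thickness
- spanner_mid (a point): middle of the spanner's length, 66 mm from the ring's centre along the handle, at half its thickness
- mat: blue mat on which the spanner lies, 200 mm along its x, 280 mm along its y, 4 mm thick, fixed; origin at the centre of its underside. It is at the left or at the right of the outlet.
- tray: black open tray 200 x 260 mm, 30 mm high, fixed, on the other side; holds two green boards
- board_a: green circuit board 140 x 90 mm in the tray, to be left alone; origin at the centre of its underside
- board_b: green circuit board 120 x 80 mm in the tray, to be left alone; origin at the centre of its underside
- board_c: green circuit board 110 x 80 mm, about 11 mm high with its components, on the bench left of and beyond the outlet, to be left alone; origin at the centre of its underside
- spool: metal reel 64 mm across, 52 mm high, standing beyond the outlet, to be left alone; origin at the centre of its underside
- flux: amber bottle 54 mm across, 110 mm high, standing beyond the outlet, to be left alone; origin at the centre of its underside
- pot: dark steel cup 72 mm across, 50 mm high, standing beyond the outlet, to be left alone; origin at the centre of its underside
Things that resemble listed ones, but are neither listed nor needed, are in the scene too. What is shaped like the outlet but orange is not meant.

How it is judged:
By the outcome, as a careful person would: the job done as asked, in the order asked, and still so for the second after the job is handed in, with the robot touching nothing.
It also fails if it takes over 72 s, if anything falls off the work surface, if the arm or the gripper's body presses on something with over 40 N, if the wrist force passes 120 N, or if a joint passes its speed limit or range.

## Robot

A 6-joint arm with a two-finger parallel gripper is mounted at the origin on the work surface. World frame = base frame: x ahead of the robot, y to its left, z up, the work surface at z = 0. Lengths are in m, angles in rad, forces in N, time in s.
With the tool pointing down it reaches from about 0.35 to 1 m from the base axis. Payload 7.1 kg.
Tool frame: the origin (TCP) lies on the mounting face of the last link; the fingertips stand 173 mm ahead of it and the grasp point (between the pads) lies r.grip_point_offset ahead of it (r.grip_point_offset is the distance from the TCP to the grasp point, in m); z points along the fingers, y is the line along which they close (so a half turn about z gives the same grasp; the last joint's range is limited). The gripper opens to 85 mm and grips with 20 to 120 N. Pads are 22 mm wide; open, the fingers measure 114 mm over their backs; the gripper's body (76 mm by 85 mm) begins 54 mm behind the grasp point. The pads swing forward as they close: fully open they stand 13 mm farther back than shut.
Start: joints at [-0.019, 0.423, 1.63, -0, 1.089, -0.019], TCP at [0.625, 0, 0.405] pointing down, gripper open.
Joint ranges: [-3, 3], [-0.9, 2.11], [0.09, 2.58], [-1.31, 4.45], [0.11, 2.69], [-2.54, 2.54]. Speed limits (rad/s): [2.39, 2.39, 3.01, 3.14, 3.14, 3.14].

## Interface

Orientations are given as a rotation vector (axis times angle).
In Python, from workcell import r, cams, ticket, nets gives the robot as it stands.
- The arm moves only by the shell command python3 -m creep 'ROWS' [FORCE]. ROWS is JSON, a list of rows, each a list of 7 numbers: the shift along the tool's x, y, z in m, then the turn, a rotation vector about the tool's x, y, z in rad, then the opening, from 0 (shut) to 1 (fully open). In form: [[x, y, z, wx, wy, wz, hand], ...]. A call has 1 to 20 rows; each row shifts and turns the commanded pose from where the row before left it, along the tool's axes as they then stand; what a row does not reach is not made up. A row lasts 1/8 s, in which the tool goes at most 62.5 mm and 10.7 degrees, less where a joint would pass 70% of its speed; a pose out of reach is approached as far as the arm can. A call with a gripper value outside its range is refused whole. The fingers move at their own pace and stop on an object; FORCE is the grip in N (left out, the last holds). Time passes only in rows, so rows that do not move let the fingers close. It gives the time, the measured TCP pose, the force, the opening and the grip force at its end, in the units of the state.
- r.observe(): the state, without advancing time (a new reading comes with each control period).
- cams.camera(name): name is "scene" or "side" or "wrist"; returns a dict with "img" (384x512x3 uint8, red, green, blue), "fx", "fy", "cx", "cy" (pixels), "position" and "rotation" of the camera in the world; the wrist camera has in their place "hand_eye" (4x4, takes a point from camera to tool coordinates, whose origin is the TCP and whose axes are the flange's). Camera axes: x right, y up, looking along -z (the intrinsics and any distortion apply to the point x, -y, -z); pixel columns grow to the right and rows downward; lengths in m; the calibration is good to about 2 mm. A picture is of the moment at which its call begins: read the wrist's pose just before it. There is no depth.
- ticket.job_done(): hands the job in; it is judged then, once.
Trained networks look in a picture, given as the dict that the camera call returned (one of the last four; its "shot" number tells which), for a name from the list of things; names that differ only in an ending like _2 or _b are one class to them, and where a whole thing is asked for, a point or a joint stands for the part that bears it (a point fixed in the world has none). Each returns a list of dicts, best first, with "confidence" (0 to 1); they miss things now and then, are a little off and sometimes report something else, mostly with a low value. They report only what shows in the picture. A call takes as long as a camera call. They do not tell look-alikes from the thing itself.
- nets.regions_of(picture, target): "mask" (384x512 bool, what is visible of it) and "extent" ([centre column, centre row, width, height] in pixels, round what is visible of it).
The state is a dict: "time": time; "qpos": joint angles; "qvel": joint speeds; "joint_torque": joint torques, N m; "position": TCP position; "ee_rot": TCP orientation; "wrist_force": force on the tool from outside, world axes, zero at the start; "ft_torque": the same for the moment, N m; "grip_width": finger opening in m; "grip_force": force on a finger pad.
Only numpy, scipy, OpenCV 4.12 (cv2) and the standard library are available. Lean on these libraries where they do the work, as an engineer would, in place of code of your own. Each camera call takes 0.05 s, during which the arm holds its last target. There are 200 camera calls.

## Working session

There is one attempt and no reset: what is moved stays moved. The work goes in short steps, Python scripts to look and compute and a shell command to move; the robot and the scene stay as the last step left them, time stands still between calls to the robot, and variables do not carry over. Pictures are saved under pics/ and viewed, at most 10 in all, crops included, and the job is handed in when it is done.

```bash
ls; mkdir -p pics
python3 - <<'E'
from workcell import r,cams,nets
import cv2,numpy as np
print(r.observe(), r.grip_point_offset)
ims=[]
for n in ["scene","side","wrist"]:
    c=cams.camera(n); print(n,{k:v for k,v in c.items() if k!="img"})
    ims.append(c["img"])
    for t in ["outlet","lug_top","nut_seat","spanner","mat","tray","board_a","spool","flux","pot"]:
        for d in nets.regions_of(c,t): print(t,np.round(d["extent"],0),round(d["confidence"],2))
    cv2.imwrite(f"pics/{n}0.png",c["img"][:,:,::-1])
cv2.imwrite("pics/all0.png",cv2.resize(np.hstack(ims[:2])[:,:,::-1],(800,300)))
E
```

```text
pics
{'time': 0.0, 'qpos': array([-1.90031907e-02,  4.23794193e-01,  1.63068712e+00, -6.06298388e-06,
        1.08861202e+00, -1.90030390e-02]), 'qvel': array([-0.0005061 ,  0.00140603,  0.0013337 , -0.00050602,  0.00051636,
       -0.00100659]), 'joint_torque': array([ 6.87376578e-04, -5.57382560e+01, -2.81743366e+01,  7.52266601e-05,
        7.21184188e-03,  1.02962622e-05]), 'position': array([6.24715759e-01, 2.84414820e-05, 4.03975754e-01]), 'ee_rot': array([-2.22067638e+00, -2.22068229e+00,  1.64037817e-03]), 'wrist_force': array([-0.11275658,  0.6055369 ,  0.1852353 ]), 'ft_torque': array([-0.05540652,  0.01856723, -0.02596236]), 'grip_force': 0.0, 'grip_width': 0.08544873926930976} 0.1547
scene {'fx': 462.43061545603797, 'fy': 462.43061545603797, 'cx': 247.55990706937888, 'cy': 186.82882526559024, 'position': array([1.23727511, 0.57631773, 0.81131108]), 'rotation': array([0.45051805, 1.00847372, 2.06855402]), 'shot': 1}
outlet [250. 127.  55.  45.] 0.95
outlet [242. 226.  74.  65.] 0.8
outlet [290. 169.  67.  53.] 0.59
outlet [248. 210.  45.  29.] 0.41
lug_top [248. 209.  44. 
[... 1944 characters left out ...]
e-04, -5.39882052e-04,
         5.35724864e-04],
       [-8.22745677e-04,  3.20986945e-01, -9.47083262e-01,
         3.11383351e-02],
       [ 0.00000000e+00,  0.00000000e+00,  0.00000000e+00,
         1.00000000e+00]]), 'shot': 3}
outlet [413.  17.  84.  33.] 0.69
outlet [ 55. 175. 110. 156.] 0.6
outlet [ 26. 318.  51.  70.] 0.59
lug_top [230. 147.  82. 109.] 0.91
lug_top [ 22. 193.  43.  74.] 0.65
nut_seat [231. 143.  88. 103.] 0.94
nut_seat [ 22. 191.  39.  74.] 0.68
spanner [212. 359.  70.  29.] 0.74
mat [167. 332. 141.  75.] 0.59
spool [369. 262.  61.  47.] 0.55
spool [233. 141. 156. 159.] 0.28
flux [414.  16.  85.  33.] 0.94
pot [411. 187.  72.  60.] 0.86
pot [232. 146.  88. 102.] 0.21
```

View pics/side0.png

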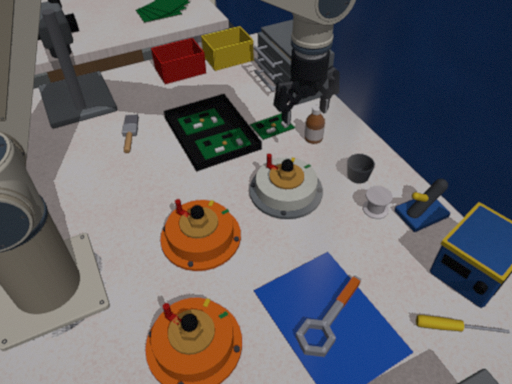

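View pics/scene0.png

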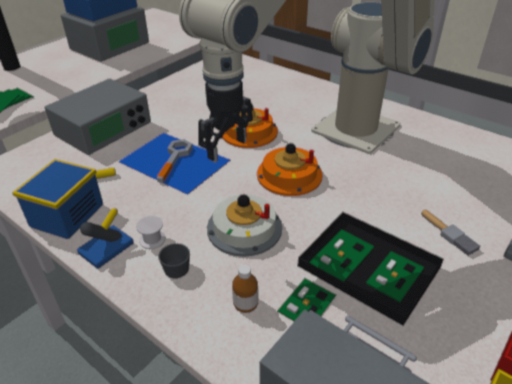

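The outlet candidates in side are white on a grey foot (286,187), orange (200,234) and orange (193,342). In scene, the white one is at (243,226). The white one fits the description, with the black cap at its centre and the red lug beside it. The spanner is on the blue mat: ring at side (316,337), handle towards (350,290).

```bash
cat > h.py <<'E'
import numpy as np,cv2
from scipy.spatial.transform import Rotation as R
from scipy.optimize import least_squares
from workcell import r,cams,nets
def shot(name):
    s=r.observe(); c=cams.camera(name)
    if name=="wrist":
        T=np.eye(4);T[:3,:3]=R.from_rotvec(s["ee_rot"]).as_matrix();T[:3,3]=s["position"]
        M=T@c["hand_eye"]; c["R"],c["p"]=M[:3,:3],M[:3,3]
    else: c["R"],c["p"]=R.from_rotvec(c["rotation"]).as_matrix(),c["position"]
    return c
def proj(c,P):
    q=(np.atleast_2d(P)-c["p"])@c["R"]
    return np.c_[c["cx"]-c["fx"]*q[:,0]/q[:,2], c["cy"]+c["fy"]*q[:,1]/q[:,2]]
def back(c,uv,z):
    uv=np.atleast_2d(uv)
    d=np.c_[(uv[:,0]-c["cx"])/c["fx"],-(uv[:,1]-c["cy"])/c["fy"],-np.ones(len(uv))]@c["R"].T
    return c["p"]+d*((z-c["p"][2])/d[:,2])[:,None]
def col(c,lo,hi,box):
    """centroids of HSV-coloured blobs in box (u0,v0,u1,v1)"""
    m=cv2.inRange(cv2.cvtColor(c["img"],cv2.COLOR_RGB2HSV),lo,hi)
    k=np.zeros_like(m);u0,v0,u1,v1=[max(0,int(x)) for x in box];k[v0:v1,u0:u1]=m[v0:v1,u0:u1]
    n,_,st,ce=cv2.connectedComponentsWithStats(k)
    return [(int(st[i,4]),ce[i].round(1),st[i,:4]) for i in range(1,n) if st[i,4]>3]
YEL=((22,130,120),(34,255,255));GRN=((45,90,50),(80,255,255));RED=((174,140,60),(180,255,255));RED2=((0,170,60),(5,255,255));BLK=((0,0,0),(180,255,45));ORG=((6,150,120),(18,255,255))
E
python3 - <<'E'
from h import *
B={"side":(245,145,325,217),"scene":(203,185,288,260),"wrist":(150,60,320,230)}
ims=[]
for n in B:
    c=shot(n);b=B[n]
    for k,(lo,hi) in dict(Y=YEL,G=GRN,R=RED,R2=RED2,K=BLK).items():
        for a,ce,st in col(c,lo,hi,b): print(n,k,a,ce,st)
    ims.append(cv2.resize(c["img"][b[1]:b[3],b[0]:b[2]],(390,390)))
    for d in nets.regions_of(c,"spanner")[:1]:
        v,u=np.nonzero(d["mask"]);P=back(c,np.c_[u,v],0.013)[:,:2];m=P.mean(0);U,S,V=np.linalg.svd(P-m,full_matrices=False)
        t=(P-m)@V[0];print(n,"spanner",m,V[0],t.min(),t.max(),m+V[0]*t.min(),m+V[0]*t.max())
    if n=="wrist": full=c["img"]
cv2.imwrite("pics/crop1.png",np.hstack([ims[0],ims[1]])[:,:,::-1])
cv2.imwrite("pics/wr1.png",full[:,:,::-1])
E
```

```text
side Y 8 [292.8 159.1] [292 158   3   4]
side G 9 [306.8 165.9] [305 165   5   3]
side R2 58 [269.8 162.4] [267 154  10  15]
side K 102 [251.5 148.1] [245 145  16   9]
side K 105 [286.9 165.3] [281 160  12  11]
side K 10 [253.  184.8] [252 183   3   4]
side spanner [ 0.49355589 -0.34385694] [-0.89742258 -0.44117199] -0.12943916085899104 0.08518390462141219 [ 0.60971752 -0.28675201] [ 0.41710993 -0.38143769]
scene Y 16 [247.6 233.3] [246 231   4   6]
scene G 11 [229.2 231.4] [228 230   4   4]
scene R2 65 [265.2 212.1] [260 205   9  13]
scene K 94 [243.3 200.9] [238 196  11  11]
scene spanner [ 0.49767687 -0.34531539] [0.89060391 0.4547798 ] -0.092920138024538 0.12457071034540113 [ 0.41492183 -0.38757359] [ 0.60862003 -0.28866315]
wrist Y 160 [277.  103.5] [269  95  17  18]
wrist G 138 [296.7 141.8] [288 137  18  11]
wrist R2 463 [209.  110.1] [194  95  31  37]
wrist K 123 [275.6  82. ] [270  76  12  13]
wrist K 10 [211.  100.2] [210  99   3   4]
wrist K 59 [168.2 104.8] [165 100   9  12]
wrist K 879 [228.6 161.9] [213 145  33  34]
wrist K 8 [296.8 186.8] [295 184   4   6]
wrist spanner [ 0.57498273 -0.29434334] [-0.92959945 -0.36857139] -0.032161620757647856 0.07939126612242943 [ 0.60488016 -0.28248949] [ 0.50118066 -0.32360469]
```

View pics/crop1.png

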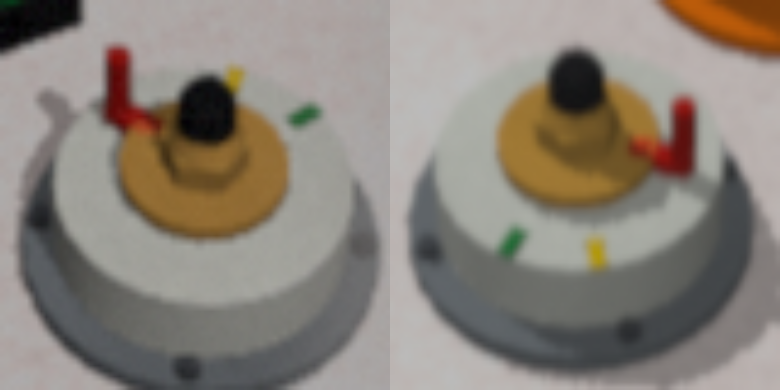

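View pics/wr1.png

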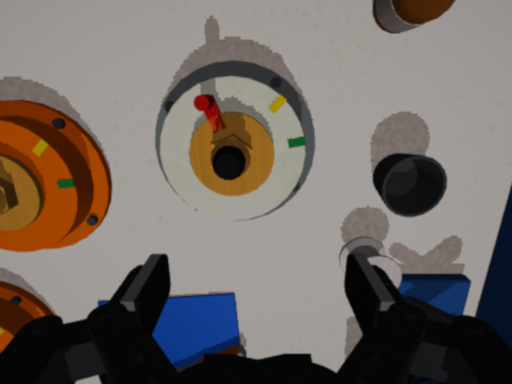

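The enlarged crop confirms the white outlet, with the black cap, red lug, and yellow and green marks. In the wrist view the lug top is at (204,103), yellow at (277,104), green at (297,142) and the cap at (229,162). Next I fit the poses.

Run:
```python
from h import *
C={n:shot(n) for n in ["side","scene","wrist"]}
ob=[("side","Y",(292.8,159.1)),("side","G",(306.8,165.9)),("scene","Y",(247.6,233.3)),("scene","G",(229.2,231.4)),("wrist","Y",(277,103.5)),("wrist","G",(296.7,141.8)),("wrist","L",(204,103)),
 ("side","L",(269,155)),("scene","L",(265.5,206)),("side","K",(286.9,162)),("scene","K",(243.3,197.5)),("wrist","K",(228.6,161.9))]
def pts(x):
    o=np.array([x[0],x[1],0]);f=lambda a,rr,z:o+[rr*np.cos(x[2]+a),rr*np.sin(x[2]+a),z]
    return dict(Y=f(np.radians(35.5),x[4],.05),G=f(np.radians(-1.7),x[4],.05),L=f(np.radians(110)-x[3],.058,.094),K=f(0,0,.100))
def res(x):
    p=pts(x);return np.concatenate([(proj(C[n],p[k])[0]-uv)/(1 if n!="wrist" else 1) for n,k,uv in ob])
s=least_squares(res,[0.65,0.1,0,0.1,0.068],loss="soft_l1");print(s.x,np.degrees(s.x[2]),s.fun.reshape(-1,2).round(1).tolist())
for t,z in [("outlet",.03),("spool",.026),("flux",.05),("pot",.025),("board_a",0.01)]:
  for n in ["side","scene"]:
    for d in nets.regions_of(C[n],t):
      if d["confidence"]>.5: print(t,n,back(C[n],d["extent"][:2],z)[0,:2].round(3),d["extent"][:2].round(0))
for n in C:
  print(n,"mat",[back(C[n],p,.004)[0,:2].round(3).tolist() for p in []])
```

```text
[0.59990708 0.01844346 0.21388828 0.19890749 0.06872295] 12.254895646701012 [[-0.7, 0.1], [-0.1, -0.3], [0.0, 0.6], [0.1, 0.4], [0.1, 0.4], [0.0, 0.0], [-0.3, -0.8], [0.2, -1.3], [0.8, -0.4], [0.1, 0.6], [-0.2, 1.4], [0.1, 2.6]]Traceback (most recent call last):
  File "<stdin>", line 14, in <module>
AttributeError: 'list' object has no attribute 'round'. Did you mean: 'count'?
```

```bash
python3 -m creep '[[0.0365,-0.0227,0.03,0,0,0,0.47],[0.0364,-0.0226,0.03,0,0,0,0.47],[0,0,0.02,0,0,-0.182,0.47],[0,0,0.02,0,0,-0.182,0.47],[0,0,0,0,0,0,0.47],[0,0,0,0,0,0,0.47],[0,0,0,0,0,0,0.47]]'
python3 - <<'E'
from h import *
s=r.observe();print(s["qpos"].round(3),R.from_rotvec(s["ee_rot"]).as_matrix().round(3).tolist())
c=shot("wrist");cv2.imwrite("pics/w2.png",c["img"][:,:,::-1])
print(proj(c,[[.5794,.0727,.094],[.6,.0185,.106]]))
for k in (YEL,GRN,RED2,BLK): print([b for b in col(c,*k,(100,0,400,384)) if b[0]>60])
E
```

```text
time: 3.02
position: [0.5801, 0.0728, 0.3057]
ee_rot: [1.785, 2.584, 0.002]
wrist_force: [0.5, 0.6, -0.2]
grip_width: 0.0402
grip_force: 0.0
[ 0.105  0.494  1.787 -0.     0.859 -0.257] [[-0.354, 0.935, 0.002], [0.935, 0.354, 0.0], [-0.0, 0.002, -1.0]]
[[254.41905511 225.07227596]
 [254.74892026 312.18411646]]
[(235, array([330.7, 232.7]), array([319, 225,  24,  17], dtype=int32))]
[(850, array([331. ,  12.8]), array([311,   0,  41,  31], dtype=int32)), (70, array([340.4, 279.4]), array([336, 275,  10,  11], dtype=int32))]
[(320, array([250.2, 223. ]), array([240, 214,  21,  19], dtype=int32))]
[(5896, array([308.9,  26.5]), array([187,   0, 203,  68], dtype=int32)), (165, array([258.4, 149.6]), array([203, 145, 111,  19], dtype=int32)), (164, array([196.7, 175.1]), array([190, 168,  14,  15], dtype=int32)), (191, array([331.7, 194.7]), array([324, 187,  16,  16], dtype=int32)), (22445, array([249.6, 331.4]), array([100, 242, 300, 142], dtype=int32)), (1692, array([253.8, 298.7]), array([233, 275,  43,  49], dtype=int32))]
```

View pics/w2.png

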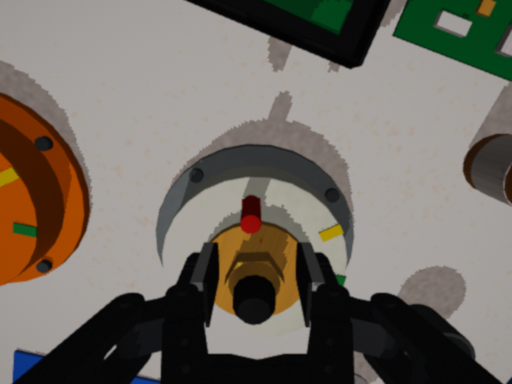

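The wrist view shows the lug top at (250,223), between the open fingers at (210,265) and (305,265). I'll lower over it and push.

```bash
python3 -m creep '[[0,0,0.02,0,0,0,0.47],[0,0,0.02,0,0,0,0.47],[0,0,0.0185,0,0,0,0.47],[0,0,0,0,0,0,0.28],[0,0,0,0,0,0,0.28],[0,0,0,0,0,0,0.28]]' 20 && python3 -m creep '[[-0.00014,0.00406,0,0,0,0.07,0.28],[-0.00014,0.00406,0,0,0,0.07,0.28],[-0.00014,0.00406,0,0,0,0.07,0.28],[-0.00014,0.00406,0,0,0,0.07,0.28],[-0.00014,0.00406,0,0,0,0.07,0.28],[-0.00014,0.00406,0,0,0,0.07,0.28],[-0.00014,0.00406,0,0,0,0.07,0.28],[-0.00014,0.00406,0,0,0,0.07,0.28],[-0.00014,0.00406,0,0,0,0.07,0.28],[-0.00014,0.00406,0,0,0,0.07,0.28],[-0.00014,0.00406,0,0,0,0.07,0.28],[-0.00014,0.00406,0,0,0,0.07,0.28],[-0.00014,0.00406,0,0,0,0.07,0.28],[-0.00014,0.00406,0,0,0,0.07,0.28],[-0.00014,0.00406,0,0,0,0.07,0.28],[0,0,0,0,0,0,0.28],[0,0,0,0,0,0,0.28]]'
cat > lug.py <<'E'
from h import *
O=np.array([.5999,.01844]);yaw=.21389
def fit(obs):
    f=lambda t:np.r_[O+.058*np.array([np.cos(yaw+np.radians(110)-t),np.sin(yaw+np.radians(110)-t)]),.094]
    for c,uv in obs: print(least_squares(lambda x:proj(c,f(x[0]))[0]-uv,[1.2]).x, least_squares(lambda x:proj(c,f(x[0]))[0]-uv,[1.2]).fun.round(1))
E
python3 - <<'E'
from lug import *
s=r.observe();print(s["qpos"].round(3),s["ft_torque"].round(2))
m=R.from_rotvec(s["ee_rot"]).as_matrix();print(np.degrees(np.arctan2(m[1,0],m[0,0])),s["position"][:2]-O)
ims=[]
for n,b in [("wrist",(140,100,380,340)),("scene",(203,185,288,260)),("side",(245,145,325,217))]:
    c=shot(n);ims.append(cv2.resize(c["img"][b[1]:b[3],b[0]:b[2]],(390 if n=="wrist" else 200,390)))
    print(n,[x for x in col(c,*RED2,b) if x[0]>10],proj(c,[*(s["position"][:2]),.094]))
cv2.imwrite("pics/c3.png",np.hstack(ims)[:,:,::-1])
E
```

```text
time: 3.82
position: [0.5801, 0.073, 0.247]
ee_rot: [1.782, 2.586, 0.001]
wrist_force: [-0.1, 0.0, 0.7]
grip_width: 0.0238
grip_force: 0.0
time: 5.95
position: [0.6356, 0.0637, 0.2462]
ee_rot: [-2.837, -1.344, 0.007]
wrist_force: [-7.4, 0.3, 3.5]
grip_width: 0.0238
grip_force: 2.9
[0.081 0.646 1.679 0.    0.822 0.767] [0.1  1.19 0.06]
50.69229447511888 [0.0356514  0.04525933]
wrist [(12, array([258.3, 240. ]), array([257, 238,   3,   6], dtype=int32)), (760, array([248.8, 277.4]), array([231, 246,  34,  46], dtype=int32))] [[257.32540475 279.89366578]]
scene [(68, array([250.6, 221.5]), array([247, 215,   7,  15], dtype=int32))] [[248.28662386 216.59542758]]
side [(40, array([288.6, 153.7]), array([287, 149,   4,  11], dtype=int32))] [[290.51029818 149.02022073]]
```

View pics/c3.png

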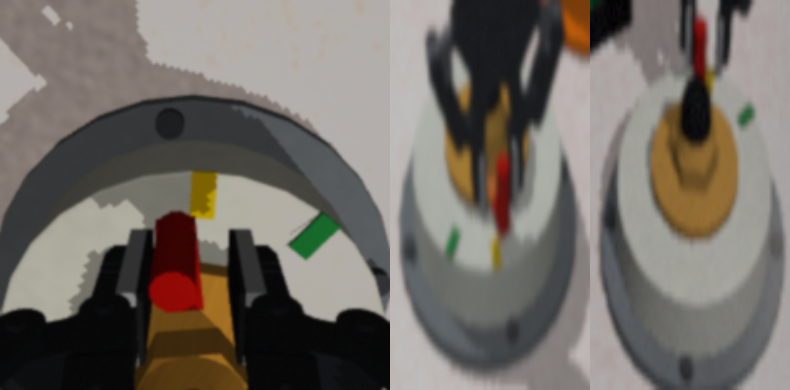

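The lug is still just short of yellow: in the left panel the lug base is at (178,215) and the mark at (203,195).

Run:
```python
from lug import *
for n,uv in [("wrist",(246.5,279.7)),("scene",(250.5,216)),("side",(288.6,150.5))]:
    c=shot(n);fit([(c,uv)])
    Y=np.r_[O+.0687*np.array([np.cos(yaw+np.radians(35.5)),np.sin(yaw+np.radians(35.5))]),.05]
    print(proj(c,Y),col(c,*YEL,(240,140,330,260)))
```

```text
[1.14470051] [0. 0.]
[[265.35348116 219.37636768]] [(407, array([264.8, 220.2]), array([257, 207,  17,  28], dtype=int32))]
[1.13799241] [0.1 0.3]
[[247.62165308 233.9009464 ]] [(8, array([293.2, 175.6]), array([292, 174,   3,   4], dtype=int32)), (14, array([247.7, 233.1]), array([246, 231,   4,   5], dtype=int32))]
[1.15146736] [ 0.1 -1.8]
[[292.14541765 159.15809025]] []
```

```bash
python3 -m creep '[[-0.00007,0.0029,0,0,0,0.05,0.28],[-0.00007,0.0029,0,0,0,0.05,0.28],[-0.00004,0.0023,0,0,0,0.04,0.28],[0,0,0,0,0,0,0.28],[0,0,0,0,0,0,0.28]]'
python3 - <<'E'
from lug import *
ims=[]
for n,b in [("wrist",(180,170,320,310)),("scene",(225,190,275,240))]:
    c=shot(n);ims.append(cv2.resize(c["img"][b[1]:b[3],b[0]:b[2]],(390,390),interpolation=cv2.INTER_NEAREST))
    L=[x for x in col(c,*((0,170,150) if n=="wrist" else (0,170,60),(5,255,255)),b) if x[0]>10];print(n,L)
    P=lambda t:np.r_[O+.058*np.array([np.cos(yaw+np.radians(110)-t),np.sin(yaw+np.radians(110)-t)]),.094]
    print([proj(c,P(t)).round(1).tolist() for t in (1.2,1.25,1.3)])
cv2.imwrite("pics/c4.png",np.hstack(ims)[:,:,::-1])
E
```

```text
time: 6.88
position: [0.6413, 0.0584, 0.2462]
ee_rot: [-2.924, -1.142, 0.008]
wrist_force: [-7.2, 1.0, 3.4]
grip_width: 0.024
grip_force: 3.3
wrist [(29, array([262.5, 281.3]), array([261, 274,   4,  13], dtype=int32))]
[[[236.5, 280.9]], [[242.7, 280.0]], [[249.0, 279.4]]]
scene [(65, array([247.1, 222.2]), array([245, 216,   5,  14], dtype=int32))]
[[[249.1, 216.6]], [[247.8, 216.8]], [[246.6, 216.9]]]
```

View pics/c4.png

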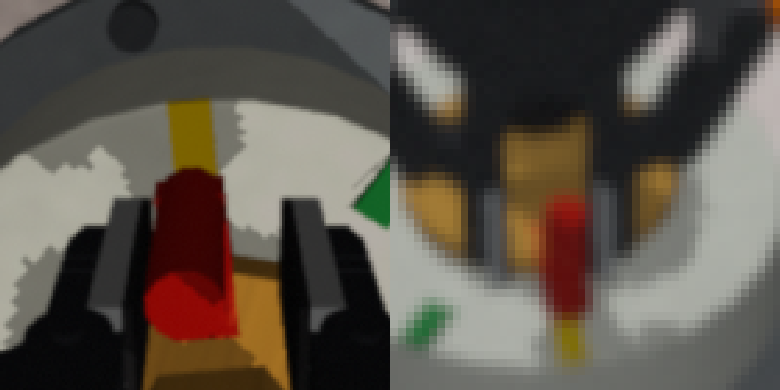

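Reading about 1.285, with the lug nearly in line: in the left panel the lug is at (190,180) and the mark at (193,130). A tiny nudge, then release and lift.

```bash
python3 -m creep '[[0,0.0006,0,0,0,0.01,0.28],[0,0,0,0,0,0,0.28],[0,-0.003,0,0,0,0,0.4],[0,0,0,0,0,0,0.4],[0,0,-0.05,0,0,0,0.4],[0,0,-0.055,0,0,0,0.4],[0,0,0,0,0,0,0.4],[0,0,0,0,0,0,0.4]]'
python3 - <<'E'
from lug import *
s=r.observe();m=R.from_rotvec(s["ee_rot"]).as_matrix();print(m.round(3).tolist())
for tgt in ([.5357,-.3248,s["position"][2]],[.50,-.28,s["position"][2]]): print((m.T@(np.array(tgt)-s["position"])).round(4))
for n,b in [("wrist",(100,100,400,384)),("scene",(225,190,275,240)),("side",(265,130,310,200))]:
    c=shot(n)
    print(n,[x for x in col(c,*RED2,b) if x[0]>10])
    P=lambda t:np.r_[O+.058*np.array([np.cos(yaw+np.radians(110)-t),np.sin(yaw+np.radians(110)-t)]),.094]
    print([proj(c,P(t)).round(1).tolist() for t in (1.2,1.25,1.3)])
    for t,z in [("pot",.025),("spool",.026),("flux",.05),("outlet",.05)]:
      for d in nets.regions_of(c,t)[:3]:
        if d["confidence"]>.5: print(t,back(c,[d["extent"][:2]],z)[0,:2].round(3))
E
```

```text
time: 7.98
position: [0.6413, 0.0598, 0.3513]
ee_rot: [2.932, 1.128, 0.001]
wrist_force: [-0.5, 1.3, 0.5]
grip_width: 0.0345
grip_force: 0.0
[[0.742, 0.67, 0.001], [0.67, -0.742, -0.0], [0.0, 0.0, -1.0]]
[-0.3361  0.2146 -0.    ]
[-3.326e-01  1.574e-01 -1.000e-04]
wrist [(287, array([253.1, 202.3]), array([244, 184,  18,  37], dtype=int32))]
[[[245.5, 204.0]], [[249.2, 203.4]], [[252.8, 203.0]]]
pot [ 0.803 -0.025]
spool [ 0.764 -0.131]
flux [0.751 0.149]
outlet [0.614 0.033]
outlet [ 0.417 -0.003]
scene [(60, array([246.6, 222.3]), array([244, 216,   6,  14], dtype=int32))]
[[[249.1, 216.6]], [[247.8, 216.8]], [[246.6, 216.9]]]
pot [ 0.806 -0.022]
spool [ 0.773 -0.133]
spool [ 0.523 -0.311]
flux [0.772 0.17 ]
outlet [ 0.268 -0.234]
outlet [ 0.372 -0.004]
outlet [0.632 0.042]
side [(34, array([292., 155.]), array([290, 149,   4,  13], dtype=int32))]
[[[289.8, 148.8]], [[291.0, 149.0]], [[292.1, 149.2]]]
pot [ 0.805 -0.021]
spool [ 0.771 -0.133]
flux [0.773 0.15 ]
flux [ 0.786 -0.04 ]
outlet [ 0.58  -0.002]
outlet [ 0.338 -0.055]
outlet [ 0.235 -0.281]
```

```bash
python3 -m creep '[[-0.042,0.0268,0,0,0,0,0.6],[-0.042,0.0268,0,0,0,0,0.6],[-0.042,0.0268,0,0,0,0,0.6],[-0.042,0.0268,0,0,0,0,0.6],[-0.042,0.0268,0,0,0,0,0.6],[-0.042,0.0268,0,0,0,0,0.6],[-0.042,0.0268,0,0,0,0,0.6],[-0.042,0.0268,0,0,0,0,0.6],[0,0,0,0,0,-0.18,0.6],[0,0,0,0,0,-0.18,0.6],[0,0,0,0,0,-0.18,0.6],[0,0,0,0,0,-0.18,0.6],[0,0,0,0,0,-0.18,0.6],[0,0,0,0,0,-0.18,0.6],[0,0,0,0,0,-0.18,0.6],[0,0,0,0,0,-0.18,0.6],[0,0,0,0,0,-0.18,0.6],[0,0,0,0,0,-0.18,0.6],[0,0,0,0,0,-0.18,0.6],[0,0,0,0,0,-0.18,0.6]]' && python3 -m creep '[[0,0,0,0,0,-0.18,0.6],[0,0,0,0,0,-0.18,0.6],[0,0,0,0,0,-0.18,0.6],[0,0,0,0,0,-0.17,0.6],[0,0,0,0,0,0,0.6],[0,0,0,0,0,0,0.6]]'
python3 - <<'E'
from h import *
s=r.observe();m=R.from_rotvec(s["ee_rot"]).as_matrix();print(s["qpos"].round(2),np.degrees(np.arctan2(m[1,0],m[0,0])))
c=shot("wrist");cv2.imwrite("pics/w5.png",c["img"][:,:,::-1])
g=np.array([.4535,-.3659]);a=np.radians(26.6);d=np.array([np.cos(a),np.sin(a)])
for k in (0,.034,.092,.169): print(k,proj(c,np.r_[g+k*d,.022]).round(0))
for q in nets.regions_of(c,"spanner"): print(q["extent"],q["confidence"])
E
```

```text
time: 11.22
position: [0.5359, -0.3245, 0.3513]
ee_rot: [0.377, 3.119, -0.0]
wrist_force: [0.4, -0.3, -0.3]
grip_width: 0.0515
grip_force: 0.0
time: 11.98
position: [0.5425, -0.3128, 0.3509]
ee_rot: [0.691, -3.051, 0.023]
wrist_force: [-0.6, -0.0, 0.4]
grip_width: 0.051
grip_force: 0.0
[-0.54  0.49  1.67 -0.02  0.99 -2.54] -154.48791832345887
0 [[251.  71.]]
0.034 [[252. 110.]]
0.092 [[253. 170.]]
0.169 [[255. 240.]]
[256.0, 133.2, 77.2, 213.7] 0.9
```

View pics/w5.png

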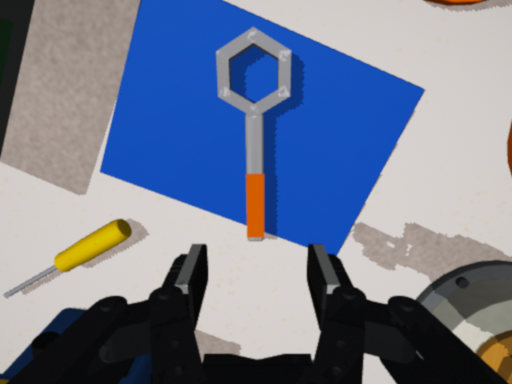

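The wrist view shows the spanner's ring centre at (254,72) and its handle end at (256,238). J6 stands at its limit, so I'll turn back slightly and level the tool.

Run:
```python
from h import *
c=shot("wrist");s=r.observe();m=R.from_rotvec(s["ee_rot"]).as_matrix()
# steel ring hole centre & handle end, orange blob
k=[b for b in col(c,*ORG,(200,100,310,260)) if b[0]>100];print(k)
P=back(c,[(254,71.5),(255.5,206)],.022)[:,:2];d=P[1]-P[0];print(P,np.linalg.norm(d),np.degrees(np.arctan2(d[1],d[0])))
a=np.arctan2(d[1],d[0]);g=P[0]+.092*d/np.linalg.norm(d);print("grip",g)
h=a+np.pi+np.radians(1.5)*-1
tx=np.array([np.cos(h),np.sin(h),0]);M=np.c_[tx,np.cross([0,0,-1],tx),[0,0,-1]]
print(m.T@(np.r_[g,.30]-s["position"]),(R.from_matrix(m.T@M)).as_rotvec(), np.degrees(h))
```

```text
[(1060, array([255.1, 204.8]), array([247, 174,  17,  64], dtype=int32))]
[[ 0.45230263 -0.36347091]
 [ 0.56887877 -0.3066961 ]] 0.12966639741870772 25.966969456193574
grip [ 0.53501492 -0.32318844]
[ 0.01018505 -0.00538332  0.05110545] [-0.01164174 -0.01621749  0.01775771] 204.46696945619357
```

```bash
python3 -m creep '[[0.0102,-0.0054,0.0511,-0.0116,-0.0162,0.0178,0.6],[0,0,0,0,0,0,0.6],[0,0,0.04,0,0,0,0.6],[0,0,0.04,0,0,0,0.6],[0,0,0.0,0,0,0,0.6],[0,0,0,0,0,0,0.6]]'
python3 - <<'E'
from h import *
s=r.observe();m=R.from_rotvec(s["ee_rot"]).as_matrix();print(m.round(3).tolist(),s["qpos"][5])
print(m.T@(np.array([.535,-.3232,.181])-s["position"]))
c=shot("wrist");cv2.imwrite("pics/w6.png",c["img"][:,:,::-1])
P=back(c,[[254,71]],.022)
E
```

```text
time: 12.88
position: [0.538, -0.3202, 0.222]
ee_rot: [0.657, -3.069, 0.011]
wrist_force: [-0.0, -1.1, 0.9]
grip_width: 0.0509
grip_force: 0.0
[[-0.912, -0.41, -0.002], [-0.41, 0.912, -0.007], [0.005, -0.006, -1.0]] -2.5395931863722176
[ 0.00372671 -0.00127258  0.04099018]
```

View pics/w6.png

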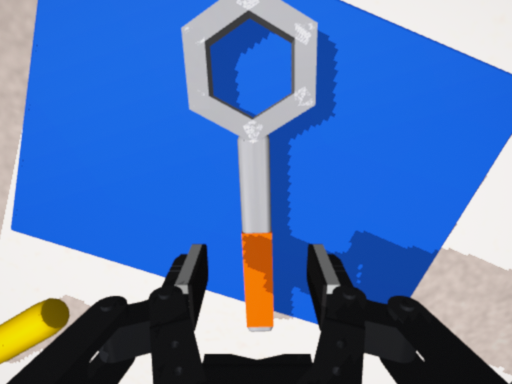

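The handle is centred between the fingers (257,280). I'll move slightly off the J6 limit, then go down and grip.

```bash
python3 -m creep '[[0.0037,-0.0013,0,0,0,0.05,0.6],[0,0,0.02,0,0,0,0.6],[0,0,0,0,0,0,0.6],[0,0,0,0,0,0,0.6]]'
python3 - <<'E'
from h import *
s=r.observe();m=R.from_rotvec(s["ee_rot"]).as_matrix();print(m.round(3).tolist(),s["qpos"][5])
print(m.T@(np.array([.535,-.3232,.181])-s["position"]))
E
```

```text
time: 13.42
position: [0.5342, -0.3225, 0.1998]
ee_rot: [0.581, -3.082, 0.008]
wrist_force: [0.5, -0.3, 0.5]
grip_width: 0.0512
grip_force: 0.0
[[-0.931, -0.364, -0.004], [-0.364, 0.931, -0.006], [0.006, -0.004, -1.0]] -2.4957895222814965
[-0.00058567 -0.00087689  0.01882827]
```

```bash
python3 -m creep '[[-0.0006,-0.0009,0.008,-0.0041,-0.0059,0,0.6],[0,0,0.0108,0,0,0,0.6],[0,0,0,0,0,0,0.6],[0,0,0,0,0,0,0],[0,0,0,0,0,0,0],[0,0,0,0,0,0,0],[0,0,0,0,0,0,0],[0,0,0,0,0,0,0],[0,0,0,0,0,0,0]]' 80 && python3 -m creep '[[0,0,-0.03,0,0,0,0],[0,0,-0.04,0,0,0,0],[0,0,-0.04,0,0,0,0],[0,0,0,0,0,0,0],[0,0,0,0,0,0,0]]'
python3 - <<'E'
from h import *
s=r.observe();m=R.from_rotvec(s["ee_rot"]).as_matrix();print(m.round(3).tolist(),s["qpos"].round(2))
c=shot("wrist");cv2.imwrite("pics/w7.png",c["img"][:,:,::-1])
# centroid of the ring's blue hole etc.: predicted ring centre in tool frame
for x in (.088,.092,.096): print(proj(c,s["position"]+m@[x,0,.173]))
E
```

```text
time: 14.55
position: [0.5353, -0.3234, 0.1817]
ee_rot: [-0.58, 3.086, -0.001]
wrist_force: [0.4, 1.6, 4.8]
grip_width: 0.0155
grip_force: 80.5
time: 15.18
position: [0.5342, -0.3228, 0.2897]
ee_rot: [0.58, -3.086, -0.003]
wrist_force: [-0.3, -0.7, -4.1]
grip_width: 0.0158
grip_force: 79.5
[[-0.932, -0.363, -0.002], [-0.363, 0.932, 0.001], [0.001, 0.002, -1.0]] [-0.56  0.57  1.7   0.    0.88 -2.51]
[[257.44407796  75.34982378]]
[[257.44149887  65.30928796]]
[[257.4388686   55.06951111]]
```

View pics/w7.png

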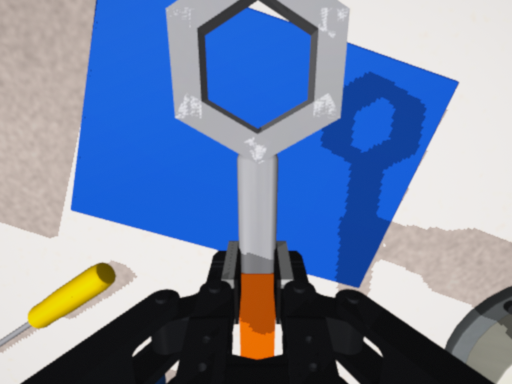

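The spanner is held: the ring's near corner is at (258,155) and its side corners are at (175,117) and (340,117). I'll fit where the ring sits in the tool frame.

```bash
cat > sp.py <<'E'
from lug import *
def ringfit(c,s,uv,z=.1597):
    m=R.from_rotvec(s["ee_rot"]).as_matrix()
    # order: near, left-low, right-low, left-up, right-up (tool +y = image right)
    an=np.radians([180,240,120,300,60]);rad=.0335/np.cos(np.pi/6)
    def f(x): 
        q=np.c_[x[0]+rad*np.cos(an+x[2]),x[1]+rad*np.sin(an+x[2]),np.full(5,x[3])]
        return (proj(c,s["position"]+q@m.T)-uv).ravel()
    return least_squares(lambda x:np.r_[f(x),(x[3]-z)*2000],[.092,0,0,z])
def plan(L,y0,phi,handle,z,off=(0,0)):
    """row (shift, then turn) to bring the ring over the axis, handle at given world angle"""
    s=r.observe();m=R.from_rotvec(s["ee_rot"]).as_matrix()
    h=np.radians(handle)+np.pi-(-phi)   # tool heading: tool z down, phi about tool z is clockwise
    tx=np.array([np.cos(h),np.sin(h),0]);M=np.c_[tx,np.cross([0,0,-1],tx),[0,0,-1]]
    t=np.r_[O+np.array(off),z]-M@[L,y0,0]; t[2]=z
    return m.T@(t-s["position"]),R.from_matrix(m.T@M).as_rotvec(),t,np.degrees(h)
E
python3 - <<'E'
from sp import *
s=r.observe();c=shot("wrist")
q=ringfit(c,s,np.array([(258,155),(175,117),(340,117),(167,8),(350,8)]));print(q.x.round(4),q.fun[:10].round(1))
print(plan(*q.x[:3],-42.25,.33))
E
```

```text
[0.0916 0.0002 0.0023 0.1604] [-0.2  6.6  0.9 -2.  -0.1 -1.7  0.2 -1.2 -0.8 -0.9]
(array([-0.22587738,  0.2120359 , -0.04080789]), array([ 0.0014393 , -0.00348232,  1.10686451]), array([ 0.66772668, -0.0431835 ,  0.33      ]), np.float64(137.88382413389778))
```

```bash
python3 -m creep '[[0,0,-0.04,0,0,0,0],[-0.0323,0.0303,0,0,0,0,0],[-0.0323,0.0303,0,0,0,0,0],[-0.0323,0.0303,0,0,0,0,0],[-0.0323,0.0303,0,0,0,0,0],[-0.0323,0.0303,0,0,0,0,0],[-0.0323,0.0303,0,0,0,0,0],[-0.0322,0.0303,0,0,0,0,0],[0,0,0,0,0,0.158,0],[0,0,0,0,0,0.158,0],[0,0,0,0,0,0.158,0],[0,0,0,0,0,0.158,0],[0,0,0,0,0,0.158,0],[0,0,0,0,0,0.158,0],[0,0,0,0,0,0.159,0],[0,0,0,0,0,0,0],[0,0,0,0,0,0,0]]'
python3 - <<'E'
from sp import *
a,b,t,h=plan(.0916,.0002,.0023,-42.25,.33);print(a.round(4),b.round(4),r.observe()["qpos"].round(2))
c=shot("wrist");cv2.imwrite("pics/w8.png",c["img"][:,:,::-1]);print(proj(c,[[*O,.106],[*O,.076]]))
E
```

```text
time: 17.4
position: [0.6683, -0.0435, 0.3301]
ee_rot: [-1.124, -2.932, 0.001]
wrist_force: [-0.0, 0.4, -2.9]
grip_width: 0.0162
grip_force: 79.4
[ 0.0006 -0.0001  0.0001] [-0.001 -0.001  0.003] [-0.08  0.57  1.57 -0.    1.   -0.92]
[[257.11668729  72.17338876]
 [257.10984796  74.60277429]]
```

View pics/w8.png

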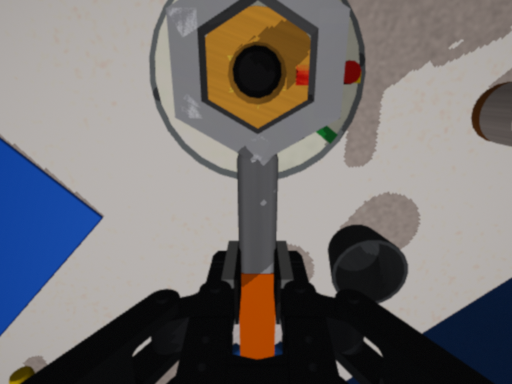

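The cap at (257,72) is centred in the ring, with the lug clear to the right at (353,72). Lowering.

```bash
python3 -m creep '[[0.0006,0,0.03,0,0,0,0],[0,0,0.02,0,0,0,0],[0,0,0.015,0,0,0,0],[0,0,0.01,0,0,0,0],[0,0,0.007,0,0,0,0],[0,0,0,0,0,0,0]]' && python3 -m creep '[[0,0,0.004,0,0,0,0],[0,0,0.003,0,0,0,0],[0,0,0,0,0,0,0]]'
```

```text
time: 18.2
position: [0.6681, -0.0431, 0.2489]
ee_rot: [-1.129, -2.932, 0.0]
wrist_force: [0.9, 0.4, -2.4]
grip_width: 0.0162
grip_force: 79.3
time: 18.58
position: [0.668, -0.0431, 0.2421]
ee_rot: [1.129, 2.932, -0.0]
wrist_force: [-0.6, 0.1, -3.4]
grip_width: 0.0156
grip_force: 79.4
```

```bash
python3 -m creep '[[0,0,0.0015,0,0,0,0],[0.00016,-0.0055,0,0,0,0.06,0],[0.00016,-0.0055,0,0,0,0.06,0],[0.00016,-0.0055,0,0,0,0.06,0],[0.00016,-0.0055,0,0,0,0.06,0],[0.00016,-0.0055,0,0,0,0.06,0],[0.00016,-0.0055,0,0,0,0.06,0],[0.00016,-0.0055,0,0,0,0.06,0],[0,0,0,0,0,0,0]]' && python3 -m creep '[[0.00016,-0.0055,0,0,0,0.06,0],[0.00016,-0.0055,0,0,0,0.06,0],[0.00016,-0.0055,0,0,0,0.06,0],[0.00016,-0.0055,0,0,0,0.06,0],[0,0,0,0,0,0,0]]'
cat > chk.py <<'E'
from sp import *
s=r.observe();m=R.from_rotvec(s["ee_rot"]).as_matrix();rc=(s["position"]+m@[.0916,.0002,.17])[:2]
print("handle",np.degrees(np.arctan2(m[1,0],m[0,0]))-180,"ringoff",(rc-O)*1e3,s["ft_torque"].round(2),s["qpos"].round(2))
P=lambda t:np.r_[O+.058*np.array([np.cos(yaw+np.radians(110)-t),np.sin(yaw+np.radians(110)-t)]),.094]
for n,b in [("wrist",(250,0,470,250)),("scene",(205,190,285,250)),("side",(265,130,325,200))]:
    c=shot(n);print(n,[x for x in col(c,*RED2,b) if x[0]>10],[proj(c,P(t)).round(1)[0].tolist() for t in (1.3,1.5,1.7,1.9,1.95)])
E
python3 chk.py
```

```text
time: 19.7
position: [0.6364, -0.0651, 0.2404]
ee_rot: [-1.713, -2.631, 0.001]
wrist_force: [-3.3, 3.0, -4.2]
grip_width: 0.0159
grip_force: 79.4
time: 20.32
position: [0.6157, -0.0716, 0.2405]
ee_rot: [-2.015, -2.409, 0.001]
wrist_force: [-3.1, 3.0, -4.0]
grip_width: 0.0155
grip_force: 79.4
handle -79.83017566386549 ringoff [-0.42069752  0.1958582 ] [0.49 0.53 0.45] [-0.14  0.63  1.73  0.    0.78 -0.31]
wrist [(929, array([358.4,  25.6]), array([344,   0,  40,  49], dtype=int32)), (406, array([417.8,   5.8]), array([401,   0,  37,  16], dtype=int32))] [[405.2, -60.7], [419.6, -23.4], [426.2, 15.0], [425.6, 52.9], [424.4, 62.0]]
scene [(61, array([240.1, 222.5]), array([237, 216,   7,  14], dtype=int32))] [[246.6, 216.9], [241.6, 217.2], [236.6, 216.7], [231.9, 215.6], [230.9, 215.2]]
side [(31, array([297.7, 156.9]), array([296, 151,   4,  13], dtype=int32))] [[292.1, 149.2], [296.5, 150.3], [300.5, 151.9], [304.0, 154.1], [304.8, 154.7]]
```

```bash
python3 -m creep '[[0.00016,-0.0055,0,0,0,0.06,0],[0.00016,-0.0055,0,0,0,0.06,0],[0.00016,-0.0055,0,0,0,0.06,0],[0.00016,-0.0055,0,0,0,0.06,0],[0.00016,-0.0055,0,0,0,0.06,0],[0,0,0,0,0,0,0]]'; python3 chk.py
```

```text
time: 21.22
position: [0.5885, -0.0725, 0.2405]
ee_rot: [-2.353, -2.081, 0.001]
wrist_force: [-3.8, 3.4, -4.1]
grip_width: 0.0157
grip_force: 79.5
handle -96.99910089311103 ringoff [-0.17354756 -0.10548072] [0.45 0.61 0.51] [-0.14  0.6   1.79 -0.    0.75 -0.02]
wrist [(1718, array([379.1,  19.7]), array([344,   0,  92,  49], dtype=int32))] [[368.7, -110.5], [394.5, -79.0], [412.8, -43.0], [423.3, -4.8], [424.7, 4.8]]
scene [(64, array([233.4, 221.6]), array([231, 215,   7,  14], dtype=int32))] [[246.6, 216.9], [241.6, 217.2], [236.6, 216.7], [231.9, 215.6], [230.9, 215.2]]
side [] [[292.1, 149.2], [296.5, 150.3], [300.5, 151.9], [304.0, 154.1], [304.8, 154.7]]
```

```bash
for i in 1; do python3 -m creep '[[0.00004,-0.00275,0,0,0,0.03,0],[0.00004,-0.00275,0,0,0,0.03,0],[0,0,0,0,0,0,0]]'; python3 -m creep '[[0.00002,-0.0018,0,0,0,0.02,0],[0,0,0,0,0,0,0]]'; done; python3 chk.py
```

```text
time: 21.75
position: [0.583, -0.0718, 0.2406]
ee_rot: [-2.417, -2.007, 0.0]
wrist_force: [-3.3, 3.6, -5.3]
grip_width: 0.0155
grip_force: 79.5
time: 22.0
position: [0.5813, -0.0715, 0.2406]
ee_rot: [2.437, 1.983, -0.0]
wrist_force: [-4.1, 3.2, -4.1]
grip_width: 0.0159
grip_force: 79.6
handle -101.72610258405176 ringoff [ 0.26525549 -0.2675945 ] [0.41 0.64 0.74] [-0.14  0.6   1.81 -0.    0.74  0.06]
wrist [(1506, array([378.6,  18.1]), array([344,   0,  90,  45], dtype=int32))] [[354.4, -121.5], [383.1, -92.6], [404.6, -58.2], [418.4, -20.7], [420.6, -11.1]]
scene [(73, array([231.8, 220.8]), array([229, 214,   8,  15], dtype=int32))] [[246.6, 216.9], [241.6, 217.2], [236.6, 216.7], [231.9, 215.6], [230.9, 215.2]]
side [] [[292.1, 149.2], [296.5, 150.3], [300.5, 151.9], [304.0, 154.1], [304.8, 154.7]]
```

```bash
for i in 1; do python3 -m creep '[[0.00004,-0.00275,0,0,0,0.03,0],[0,0,0,0,0,0,0]]'; python3 -m creep '[[0.00002,-0.0018,0,0,0,0.02,0],[0,0,0,0,0,0,0]]'; python3 chk.py;  python3 -m creep '[[0.00002,-0.0018,0,0,0,0.02,0],[0,0,0,0,0,0,0]]'; done; python3 chk.py
```

```text
time: 22.4
position: [0.5788, -0.0709, 0.2408]
ee_rot: [2.466, 1.945, 0.0]
wrist_force: [-4.2, 2.7, -3.9]
grip_width: 0.0161
grip_force: 79.7
time: 22.65
position: [0.5772, -0.0705, 0.2408]
ee_rot: [2.485, 1.921, 0.001]
wrist_force: [-2.4, 1.4, -4.1]
grip_width: 0.0159
grip_force: 79.9
handle -104.59119087888826 ringoff [ 0.69289623 -0.41338821] [0.24 0.39 0.99] [-0.14  0.59  1.82 -0.    0.73  0.11]
wrist [(1260, array([367.1,  17.2]), array([341,   0,  82,  42], dtype=int32))] [[344.6, -127.1], [374.8, -99.9], [398.2, -66.7], [413.9, -29.9], [416.6, -20.4]]
scene [(80, array([232.2, 220.9]), array([229, 214,   8,  15], dtype=int32))] [[246.6, 216.9], [241.6, 217.2], [236.6, 216.7], [231.9, 215.6], [230.9, 215.2]]
side [] [[292.1, 149.2], [296.5, 150.3], [300.5, 151.9], [304.0, 154.1], [304.8, 154.7]]
time: 23.05
position: [0.5754, -0.0701, 0.2408]
ee_rot: [2.504, 1.896, 0.001]
wrist_force: [-1.7, 0.5, -3.3]
grip_width: 0.0156
grip_force: 80.0
handle -105.74576412814196 ringoff [ 0.76473018 -0.47405173] [-0.02  0.21  1.03] [-0.14  0.59  1.82 -0.    0.73  0.13]
wrist [(1104, array([364.3,  15.8]), array([341,   0,  75,  41], dtype=int32))] [[340.9, -129.5], [371.8, -103.0], [395.9, -70.3], [412.4, -33.8], [415.3, -24.3]]
scene [(81, array([232.2, 220.9]), array([229, 214,   9,  15], dtype=int32))] [[246.6, 216.9], [241.6, 217.2], [236.6, 216.7], [231.9, 215.6], [230.9, 215.2]]
side [] [[292.1, 149.2], [296.5, 150.3], [300.5, 151.9], [304.0, 154.1], [304.8, 154.7]]
```

```bash
cat > lugm.py <<'E'
from sp import *
P=lambda t,z:np.r_[O+.058*np.array([np.cos(yaw+np.radians(110)-t),np.sin(yaw+np.radians(110)-t)]),z]
for n,b in [("scene",(215,200,260,240)),("side",(285,135,325,185))]:
    c=shot(n);hs=cv2.cvtColor(c["img"],cv2.COLOR_RGB2HSV);m=cv2.inRange(hs,(0,150,50),(6,255,255))|cv2.inRange(hs,(172,150,50),(180,255,255))
    for v in range(b[1],b[3]):
        u=np.nonzero(m[v,b[0]:b[2]])[0]
        if len(u)>1: print(n,v,u.min()+b[0],u.max()+b[0],u.mean().round(1)+b[0],end=" | ")
    print([[proj(c,P(t,z)).round(1)[0].tolist() for z in (.094,.08,.066)] for t in (1.8,1.85,1.9,1.95)], col(c,*GRN,b))
E
python3 lugm.py
```

```text
scene 214 229 232 230.5 | scene 215 229 233 231.0 | scene 216 229 233 231.0 | scene 217 229 233 231.0 | scene 218 229 233 231.0 | scene 219 230 233 231.5 | scene 220 230 237 232.6 | scene 221 230 234 232.0 | scene 222 230 236 233.0 | scene 223 230 236 233.0 | scene 224 230 236 233.0 | scene 225 230 235 232.5 | scene 226 230 234 232.0 | scene 227 230 233 231.5 | scene 228 231 232 231.5 | [[[234.2, 216.2], [234.5, 220.7], [234.7, 225.1]], [[233.1, 215.9], [233.3, 220.4], [233.5, 224.8]], [[231.9, 215.6], [232.2, 220.1], [232.4, 224.5]], [[230.9, 215.2], [231.1, 219.7], [231.4, 224.1]]] [(11, array([229.2, 231.4]), array([228, 230,   4,   4], dtype=int32))]
[[[302.3, 153.0], [301.9, 157.1], [301.6, 161.1]], [[303.2, 153.5], [302.8, 157.6], [302.4, 161.7]], [[304.0, 154.1], [303.6, 158.2], [303.2, 162.3]], [[304.8, 154.7], [304.4, 158.8], [304.0, 162.9]]] []
```

The lug reads about 1.945 and no longer moves while the moment rises, so the stop is reached. One small confirming push, then I'll back off within the play and lift.

```bash
python3 -m creep '[[0.00004,-0.00275,0,0,0,0.03,0],[0,0,0,0,0,0,0]]'; python3 lugm.py | cut -c1-90; python3 -m creep '[[0.00016,0.0055,0,0,0,-0.06,0],[0.00016,0.0055,0,0,0,-0.06,0],[0.00016,0.0055,0,0,0,-0.06,0],[0.00016,0.0055,0,0,0,-0.06,0],[0.00016,0.0055,0,0,0,-0.06,0],[0.00016,0.0055,0,0,0,-0.06,0],[0,0,0,0,0,0,0],[0,0,0,0,0,0,0]]'; python3 lugm.py | cut -c1-90; python3 chk.py | head -1
```

```text
time: 23.55
position: [0.5726, -0.0693, 0.2408]
ee_rot: [2.533, 1.857, 0.001]
wrist_force: [-0.9, -0.9, -4.1]
grip_width: 0.0157
grip_force: 80.0
scene 214 230 232 231.0 | scene 215 229 233 231.0 | scene 216 229 233 231.0 | scene 217 22
[[[302.3, 153.0], [301.9, 157.1], [301.6, 161.1]], [[303.2, 153.5], [302.8, 157.6], [302.4
time: 24.65
position: [0.6044, -0.0731, 0.2404]
ee_rot: [-2.159, -2.278, 0.001]
wrist_force: [-4.6, 1.1, 0.9]
grip_width: 0.016
grip_force: 79.8
scene 216 237 240 238.5 | scene 217 236 241 238.5 | scene 218 237 241 239.0 | scene 219 23
[[[302.3, 153.0], [301.9, 157.1], [301.6, 161.1]], [[303.2, 153.5], [302.8, 157.6], [302.4
handle -86.92675289226986 ringoff [-0.65099191  0.1389678 ] [0.11 0.79 0.31] [-0.14  0.62  1.75  0.    0.77 -0.19]
```

The back-off dragged the coupling back from about 1.945 to 1.62, so the ring is wedged on the hexagon or has twisted in the grip. I'll measure the handle's angle in the tool.

```bash
cat > hand.py <<'E'
from sp import *
s=r.observe();c=shot("wrist");d=nets.regions_of(c,"spanner");m=R.from_rotvec(s["ee_rot"]).as_matrix()
if d:
    k=d[0]["mask"];print(d[0]["confidence"],d[0]["extent"])
    for v in range(0,300,12):
        u=np.nonzero(k[v])[0]
        if len(u):
            q=(back(c,[(u.min(),v),(u.max(),v)],s["position"][2]-.1597)-s["position"])@m
            print(v,u.min(),u.max(),len(u),(q[:,:2]*1e3).round(1).tolist())
E
python3 hand.py; python3 lugm.py | head -1 | cut -c1-200
```

```text
0.75 [256.3, 178.8, 183.2, 357.6]
0 176 335 160 [[113.7, -28.8], [113.7, 29.1]]
12 164 346 128 [[109.9, -33.6], [109.8, 33.4]]
24 165 345 107 [[106.0, -33.6], [105.9, 33.4]]
36 166 343 72 [[101.9, -33.6], [101.9, 33.0]]
48 167 344 74 [[97.8, -33.6], [97.8, 33.8]]
60 169 342 66 [[93.6, -33.3], [93.6, 33.4]]
72 169 341 65 [[89.3, -33.6], [89.3, 33.4]]
84 170 340 69 [[84.9, -33.7], [84.9, 33.3]]
96 172 339 68 [[80.4, -33.3], [80.4, 33.3]]
108 172 338 97 [[75.8, -33.7], [75.8, 33.3]]
120 176 333 127 [[71.1, -32.5], [71.0, 31.7]]
132 198 312 115 [[66.2, -23.8], [66.2, 23.4]]
144 220 292 73 [[61.2, -14.9], [61.2, 15.3]]
156 237 275 39 [[56.2, -7.9], [56.1, 8.3]]
168 237 276 40 [[50.9, -8.0], [50.9, 8.8]]
180 236 276 41 [[45.6, -8.5], [45.6, 8.9]]
192 236 275 40 [[40.1, -8.6], [40.1, 8.5]]
204 237 274 38 [[34.4, -8.3], [34.4, 8.2]]
216 237 274 38 [[28.6, -8.5], [28.6, 8.3]]
228 237 275 39 [[22.7, -8.6], [22.7, 8.9]]
240 238 274 37 [[16.6, -8.2], [16.6, 8.5]]
252 240 273 34 [[10.3, -7.4], [10.3, 8.1]]
264 241 272 32 [[3.8, -7.1], [3.8, 7.8]]
276 241 272 32 [[-2.9, -7.2], [-2.9, 7.9]]
288 241 272 32 [[-9.7, -7.3], [-9.7, 8.0]]
scene 216 237 240 238.5 | scene 217 236 241 238.5 | scene 218 237 241 239.0 | scene 219 237 241 239.0 | scene 220 237 241 239.0 | scene 221 237 242 239.5 | scene 222 237 242 239.5 | scene 223 237 242
```

The spanner is straight in the hand, so the hexagon is wedged in the ring about 27° off. I'll turn clockwise back to the stop, then lift straight up without reversing.

```bash
python3 -m creep '[[0.00016,-0.0055,0,0,0,0.06,0],[0.00016,-0.0055,0,0,0,0.06,0],[0.00016,-0.0055,0,0,0,0.06,0],[0.00016,-0.0055,0,0,0,0.06,0],[0.00016,-0.0055,0,0,0,0.06,0],[0.00008,-0.0036,0,0,0,0.04,0],[0,0,0,0,0,0,0]]'; python3 lugm.py | cut -c1-90|head -1; python3 chk.py | head -1;  python3 -m creep '[[0,0,-0.002,0,0,0,0],[0,0,-0.002,0,0,0,0],[0,0,0,0,0,0,0]]'; python3 lugm.py | cut -c1-90|head -1; python3 chk.py | head -1
```

```text
time: 25.98
position: [0.574, -0.0697, 0.2406]
ee_rot: [-2.513, -1.883, 0.001]
wrist_force: [-3.9, 0.2, -2.0]
grip_width: 0.0157
grip_force: 79.8
scene 214 230 232 231.0 | scene 215 229 233 231.0 | scene 216 229 233 231.0 | scene 217 22
handle -106.28214982731134 ringoff [-0.20830301 -0.225684  ] [0.08 0.87 0.57] [-0.14  0.59  1.82  0.    0.73  0.14]
time: 26.6
position: [0.5743, -0.0695, 0.2439]
ee_rot: [-2.514, -1.883, 0.001]
wrist_force: [-1.2, 5.7, -15.7]
grip_width: 0.0157
grip_force: 78.4
scene 214 229 232 230.5 | scene 215 229 233 231.0 | scene 216 229 233 231.0 | scene 217 22
handle -106.31784955513507 ringoff [0.14191091 0.06487018] [0.28 0.22 0.14] [-0.14  0.58  1.82  0.    0.74  0.14]
```

```bash
python3 -m creep '[[0,0,-0.003,0,0,0,0],[0,0,-0.003,0,0,0,0],[0,0,0,0,0,0,0]]';python3 -m creep '[[0,0,-0.003,0,0,0,0],[0,0,-0.004,0,0,0,0],[0,0,-0.003,0,0,0,0],[0,0,0,0,0,0,0]]'; python3 lugm.py | cut -c1-150|head -1; python3 chk.py | head -1; python3 hand.py | sed -n '1p;6p;15,20p'
```

```text
time: 27.22
position: [0.5744, -0.0686, 0.25]
ee_rot: [-2.512, -1.883, -0.001]
wrist_force: [0.8, 11.3, -15.4]
grip_width: 0.0157
grip_force: 78.9
time: 27.72
position: [0.5747, -0.0676, 0.2598]
ee_rot: [-2.513, -1.881, -0.004]
wrist_force: [2.3, 19.1, -17.8]
grip_width: 0.0156
grip_force: 79.1
scene 214 230 233 231.5 | scene 215 230 233 231.5 | scene 216 229 233 231.0 | scene 217 229 233 231.0 | scene 218 229 233 231.0 | scene 219 230 233 23
handle -106.34403288186121 ringoff [0.82461111 2.44966039] [ 2.49 -0.31  0.25] [-0.14  0.56  1.82  0.01  0.77  0.14]
0.6 [254.2, 179.2, 157.6, 358.5]
48 176 330 72 [[98.1, -30.3], [98.0, 28.5]]
156 236 274 39 [[56.3, -8.3], [56.3, 7.8]]
168 236 274 39 [[51.1, -8.4], [51.1, 7.9]]
180 237 275 39 [[45.8, -8.1], [45.7, 8.4]]
192 237 274 38 [[40.3, -8.2], [40.3, 8.1]]
204 237 274 38 [[34.6, -8.4], [34.6, 8.2]]
216 237 274 38 [[28.8, -8.5], [28.8, 8.3]]
```

The ring stayed jammed while the handle pitched up, but the lug still reads 1.94. The lug's stop holds clockwise, so I'll lower again and carry the spanner clockwise past the wedge to the next free position, then lift there.

```bash
python3 -m creep '[[0,0,0.006,0,0,0,0],[0,0,0.006,0,0,0,0],[0,0,0.005,0,0,0,0],[0,0,0,0,0,0,0],[0,0,0,0,0,0,0]]' 120; python3 hand.py | sed -n '1p;6p;8p;15,20p'; python3 lugm.py | cut -c1-90|head -1; python3 -m creep '[[0.00004,-0.00275,0,0,0,0.03,0],[0.00004,-0.00275,0,0,0,0.03,0],[0,0,0,0,0,0,0]]'; python3 chk.py | head -1; python3 lugm.py | cut -c1-90|head -1
```

```text
time: 28.7
position: [0.5743, -0.0713, 0.2449]
ee_rot: [2.51, 1.886, -0.003]
wrist_force: [-9.7, -8.1, 3.4]
grip_width: 0.0146
grip_force: 121.4
0.6 [253.8, 180.7, 183.3, 361.4]
48 165 339 72 [[98.0, -34.3], [98.0, 31.8]]
72 167 337 69 [[89.5, -34.3], [89.5, 31.7]]
156 234 274 41 [[56.4, -9.1], [56.4, 7.8]]
168 235 274 40 [[51.2, -8.9], [51.2, 7.9]]
180 235 274 40 [[45.8, -9.0], [45.8, 8.0]]
192 236 274 39 [[40.4, -8.7], [40.3, 8.1]]
204 236 274 39 [[34.7, -8.8], [34.7, 8.2]]
216 237 274 38 [[28.9, -8.5], [28.9, 8.3]]
scene 214 230 232 231.0 | scene 215 229 233 231.0 | scene 216 229 233 231.0 | scene 217 22
time: 29.28
position: [0.569, -0.0696, 0.2449]
ee_rot: [2.565, 1.81, -0.003]
wrist_force: [-8.6, -10.3, 2.6]
grip_width: 0.0147
grip_force: 121.3
handle -109.57961352341357 ringoff [-0.04316862 -2.36078623] [-1.22  1.3   1.27] [-0.14  0.58  1.83 -0.    0.73  0.2 ]
scene 214 230 232 231.0 | scene 215 229 233 231.0 | scene 216 229 233 231.0 | scene 217 22
```

```bash
python3 -m creep '[[0.00008,-0.0036,0,0,0,0.04,0],[0.00008,-0.0036,0,0,0,0.04,0],[0.00008,-0.0036,0,0,0,0.04,0],[0,0,0,0,0,0,0]]'; python3 chk.py | head -1; python3 -m creep '[[0.00008,-0.0036,0,0,0,0.04,0],[0.00008,-0.0036,0,0,0,0.04,0],[0.00008,-0.0036,0,0,0,0.04,0],[0,0,0,0,0,0,0]]';  python3 chk.py | head -1; python3 lugm.py | cut -c1-90|head -1;python3 hand.py | sed -n '1p;6p;8p;15,20p'
```

```text
time: 30.02
position: [0.5582, -0.0652, 0.2445]
ee_rot: [2.671, 1.652, -0.006]
wrist_force: [-12.0, -8.8, 3.3]
grip_width: 0.0145
grip_force: 120.9
handle -116.52935174367116 ringoff [-1.10855459 -2.14480395] [-1.1   1.73  0.79] [-0.14  0.56  1.86 -0.    0.72  0.33]
time: 30.68
position: [0.5485, -0.0593, 0.244]
ee_rot: [-2.766, -1.488, 0.007]
wrist_force: [-11.0, -5.6, 0.4]
grip_width: 0.0145
grip_force: 120.4
handle -123.44425915090265 ringoff [-1.47646761 -1.69078538] [-0.85  1.8   0.55] [-0.13  0.55  1.88 -0.    0.71  0.46]
scene 214 230 232 231.0 | scene 215 229 233 231.0 | scene 216 229 233 231.0 | scene 217 22
0.87 [257.0, 179.5, 181.2, 359.0]
48 170 342 69 [[98.2, -32.5], [98.1, 32.8]]
72 172 340 65 [[89.7, -32.5], [89.6, 32.7]]
156 236 276 41 [[56.6, -8.4], [56.6, 8.5]]
168 237 276 40 [[51.4, -8.1], [51.4, 8.6]]
180 237 276 40 [[46.0, -8.2], [46.0, 8.7]]
192 237 275 39 [[40.5, -8.3], [40.5, 8.4]]
204 237 275 39 [[34.9, -8.4], [34.9, 8.5]]
216 238 275 38 [[29.1, -8.1], [29.1, 8.6]]
```

```bash
python3 -m creep '[[0.00008,-0.0036,0,0,0,0.04,0],[0.00008,-0.0036,0,0,0,0.04,0],[0.00008,-0.0036,0,0,0,0.04,0],[0.00008,-0.0036,0,0,0,0.04,0],[0,0,0,0,0,0,0]]'; python3 chk.py | head -1; python3 -m creep '[[0.00008,-0.0036,0,0,0,0.04,0],[0.00008,-0.0036,0,0,0,0.04,0],[-0.001,0,0,0,0,0,0],[0,0,0,0,0,0,0]]';  python3 chk.py | head -1; python3 lugm.py | cut -c1-90|head -1
```

```text
time: 31.65
position: [0.5374, -0.0502, 0.2439]
ee_rot: [-2.877, -1.262, 0.006]
wrist_force: [-9.3, -4.2, -1.7]
grip_width: 0.0143
grip_force: 119.9
handle -132.64294619447026 ringoff [-0.91279401 -1.55895459] [-0.79  1.57  0.34] [-0.11  0.54  1.91 -0.    0.69  0.63]
time: 32.3
position: [0.5324, -0.0454, 0.244]
ee_rot: [-2.925, -1.146, 0.002]
wrist_force: [-5.5, -0.1, -4.7]
grip_width: 0.0149
grip_force: 119.6
handle -137.2283999227747 ringoff [-0.40795659 -1.85958814] [-0.13  1.13  0.35] [-0.11  0.54  1.92 -0.    0.69  0.72]
scene 214 230 232 231.0 | scene 215 229 233 231.0 | scene 216 229 233 231.0 | scene 217 22
```

```bash
python3 -m creep '[[-0.0007,-0.0007,0,0,0,0.02,0],[0,0,0,0,0,0,0]]'; python3 chk.py | head -1; python3 -m creep '[[0,0,-0.003,0,0,0,0],[0,0,-0.003,0,0,0,0],[0,0,0,0,0,0,0]]';  python3 chk.py | head -1; python3 lugm.py | cut -c1-90|head -1; python3 hand.py | sed -n '1p;6p;8p;15,17p'
```

```text
time: 32.8
position: [0.5314, -0.045, 0.244]
ee_rot: [-2.936, -1.116, 0.002]
wrist_force: [-4.8, 2.6, -3.9]
grip_width: 0.0142
grip_force: 119.7
handle -138.36045090727944 ringoff [-0.12907602 -2.67654379] [0.44 1.06 0.57] [-0.11  0.54  1.92 -0.    0.68  0.74]
time: 33.33
position: [0.5315, -0.0448, 0.25]
ee_rot: [-2.936, -1.117, 0.001]
wrist_force: [-4.1, 3.5, -5.7]
grip_width: 0.0144
grip_force: 119.4
handle -138.34794474543992 ringoff [ 0.03778359 -2.53170355] [0.46 0.99 0.51] [-0.11  0.53  1.92  0.    0.7   0.74]
scene 214 230 232 231.0 | scene 215 229 233 231.0 | scene 216 229 233 231.0 | scene 217 22
```

```bash
python3 -m creep '[[0,0.001,-0.004,0,0,0,0],[0,0,-0.004,0,0,0,0],[0,0,-0.004,0,0,0,0],[0,0,0,0,0,0,0]]'; python3 lugm.py | cut -c1-90|head -1; python3 hand.py | sed -n '1p;3,30p'
```

```text
time: 34.17
position: [0.5335, -0.0461, 0.2628]
ee_rot: [2.935, 1.115, 0.005]
wrist_force: [-1.5, 1.1, -2.9]
grip_width: 0.0141
grip_force: 119.8
scene 214 230 233 231.5 | scene 215 229 233 231.0 | scene 216 229 233 231.0 | scene 217 22
0.71 [259.8, 177.8, 181.4, 355.6]
12 170 346 134 [[110.4, -31.6], [110.4, 33.2]]
24 171 346 97 [[106.5, -31.6], [106.4, 33.6]]
36 172 345 69 [[102.4, -31.6], [102.4, 33.6]]
48 173 343 68 [[98.3, -31.6], [98.3, 33.2]]
60 175 343 65 [[94.1, -31.2], [94.1, 33.6]]
72 174 342 68 [[89.8, -31.9], [89.8, 33.6]]
84 175 341 68 [[85.4, -31.9], [85.4, 33.5]]
96 176 340 69 [[80.9, -31.9], [80.9, 33.5]]
108 178 339 109 [[76.3, -31.5], [76.2, 33.5]]
120 194 323 114 [[71.6, -25.3], [71.5, 27.4]]
132 215 301 87 [[66.7, -17.0], [66.7, 18.6]]
144 234 281 48 [[61.7, -9.3], [61.7, 10.4]]
156 238 277 40 [[56.7, -7.7], [56.6, 8.9]]
168 238 277 40 [[51.4, -7.8], [51.4, 9.0]]
180 239 276 38 [[46.1, -7.5], [46.1, 8.6]]
192 239 276 38 [[40.6, -7.6], [40.6, 8.7]]
204 239 276 38 [[34.9, -7.7], [34.9, 8.8]]
216 240 275 36 [[29.1, -7.3], [29.1, 8.5]]
228 239 274 36 [[23.2, -7.9], [23.2, 8.2]]
240 239 275 37 [[17.1, -8.0], [17.0, 8.7]]
252 243 271 29 [[10.8, -6.3], [10.8, 6.9]]
264 243 271 29 [[4.3, -6.4], [4.3, 7.0]]
276 243 271 29 [[-2.3, -6.5], [-2.4, 7.1]]
288 243 271 29 [[-9.2, -6.6], [-9.2, 7.2]]
```

The spanner is free, with the lug still at the stop. I'll lift away and locate the mat.

```bash
python3 -m creep '[[0,0,-0.02,0,0,0,0],[0,0,-0.03,0,0,0,0],[0,0,-0.03,0,0,0,0],[0,0,0,0,0,0,0],[0,0,0,0,0,0,0]]'; python3 lugm.py | cut -c1-90|head -1
python3 - <<'E'
from sp import *
for n,b in [("side",(245,250,420,384)),("scene",(115,130,235,192))]:
    c=shot(n);m=cv2.inRange(cv2.cvtColor(c["img"],cv2.COLOR_RGB2HSV),(105,150,60),(125,255,255))
    k=np.zeros_like(m);k[b[1]:b[3],b[0]:b[2]]=m[b[1]:b[3],b[0]:b[2]]
    nn,l,st,_=cv2.connectedComponentsWithStats(k);i=1+st[1:,4].argmax();v,u=np.nonzero(l==i)
    P=back(c,np.c_[u,v],.004)[:,:2]
    q=cv2.minAreaRect((P*1000).astype(np.float32));print(n,st[i],q,cv2.boxPoints(q).round(0).tolist())
E
```

```text
time: 35.0
position: [0.5322, -0.0458, 0.3407]
ee_rot: [-2.937, -1.116, 0.001]
wrist_force: [1.1, 0.4, -4.0]
grip_width: 0.0147
grip_force: 119.9
scene 214 230 231 230.5 | scene 215 229 232 230.5 | scene 216 229 232 230.5 | scene 217 22
side [  255   256   157   128 11337] ((502.156494140625, -341.9560546875), (195.9373016357422, 276.845703125), 4.148245334625244) [[394.0, -211.0], [414.0, -487.0], [610.0, -473.0], [590.0, -197.0]]
scene [ 120  134  109   58 3317] ((504.6714782714844, -338.62322998046875), (192.3125762939453, 274.27734375), 4.1229071617126465) [[399.0, -209.0], [419.0, -482.0], [610.0, -468.0], [591.0, -195.0]]
```

```bash
python3 -m creep '[[-0.0336,0.0321,0,0,0,0,0],[-0.0336,0.0321,0,0,0,0,0],[-0.0336,0.0321,0,0,0,0,0],[-0.0336,0.0321,0,0,0,0,0],[-0.0336,0.0321,0,0,0,0,0],[-0.0336,0.0321,0,0,0,0,0],[-0.0336,0.0321,0,0,0,0,0],[0,0,0,0,0,-0.153,0],[0,0,0,0,0,-0.153,0],[0,0,0,0,0,-0.153,0],[0,0,0,0,0,-0.153,0],[0,0,0,0,0,-0.153,0],[0,0,0,0,0,-0.153,0],[0,0,0,0,0,0,0],[0,0,0.06,0,0,0,0],[0,0,0.05,0,0,0,0],[0,0,0.03,0,0,0,0],[0,0,0,0,0,0,0],[0,0,0,0,0,0,0]]'; python3 chk.py|head -1;python3 hand.py | sed -n '1p;5p;10,14p'; python3 lugm.py | cut -c1-90|head -1
```

```text
time: 37.58
position: [0.5065, -0.3704, 0.2026]
ee_rot: [2.139, 2.299, 0.0]
wrist_force: [-0.2, -0.4, -2.9]
grip_width: 0.0147
grip_force: 119.7
handle -85.86934094984844 ringoff [ -99.51238049 -297.6570762 ] [-0.12  0.02  0.  ] [-0.65  0.7   1.71  0.    0.73 -0.72]
0.95 [260.8, 179.7, 177.8, 356.9]
36 172 345 72 [[101.9, -31.2], [101.8, 33.7]]
96 177 340 70 [[80.4, -31.2], [80.4, 33.7]]
108 177 339 110 [[75.8, -31.6], [75.7, 33.7]]
120 194 324 119 [[71.1, -25.0], [71.0, 28.0]]
132 215 303 89 [[66.2, -16.7], [66.2, 19.6]]
144 234 281 48 [[61.3, -9.0], [61.2, 10.7]]
scene 214 230 231 230.5 | scene 215 229 232 230.5 | scene 216 229 232 230.5 | scene 217 22
```

```bash
python3 -m creep '[[0,0,0.01,0,0,0,0],[0,0,0.004,0,0,0,0],[0,0,0,0,0,0,0]]'; python3 -m creep '[[0,0,0.002,0,0,0,0],[0,0,0,0,0,0,0]]';python3 -m creep '[[0,0,0.0015,0,0,0,0],[0,0,0,0,0,0,0]]'
```

```text
time: 38.3
position: [0.5057, -0.3698, 0.1868]
ee_rot: [-2.137, -2.301, 0.0]
wrist_force: [0.3, -0.4, -4.3]
grip_width: 0.0143
grip_force: 119.7
time: 38.55
position: [0.506, -0.37, 0.1855]
ee_rot: [2.138, 2.302, 0.0]
wrist_force: [0.0, 0.2, -3.1]
grip_width: 0.0143
grip_force: 119.7
time: 38.8
position: [0.5061, -0.3701, 0.1843]
ee_rot: [2.138, 2.301, 0.0]
wrist_force: [-0.5, -0.5, -2.2]
grip_width: 0.0148
grip_force: 120.0
```

```bash
python3 -m creep '[[0,0,0.0015,0,0,0,0],[0,0,0,0,0,0,0]]'; python3 -m creep '[[0,0,0.001,0,0,0,0],[0,0,0,0,0,0,0]]'
```

```text
time: 39.05
position: [0.5061, -0.3702, 0.183]
ee_rot: [2.138, 2.301, 0.0]
wrist_force: [-1.1, -1.6, 0.9]
grip_width: 0.0145
grip_force: 120.4
time: 39.3
position: [0.5061, -0.3702, 0.1828]
ee_rot: [2.138, 2.301, 0.0]
wrist_force: [-3.3, 0.9, 8.8]
grip_width: 0.0148
grip_force: 121.5
```

Contact with the mat (+9 N). Releasing, retreating and checking.

```bash
python3 -m creep '[[0,0,-0.0005,0,0,0,0.5],[0,0,0,0,0,0,0.5],[0,0,0,0,0,0,0.5],[0,0,-0.03,0,0,0,0.5],[0,0,-0.05,0,0,0,0.5],[0,0,-0.06,0,0,0,0.5],[0,0,0,0,0,0,0.5],[0,0,0,0,0,0,0.5],[0,0,0,0,0,0,0.5]]' 20
python3 lugm.py
python3 - <<'E'
from sp import *
for n in ("side","scene","wrist"):
    c=shot(n)
    for d in nets.regions_of(c,"spanner")[:1]:
        v,u=np.nonzero(d["mask"]);P=back(c,np.c_[u,v],.013)[:,:2];q=cv2.minAreaRect((P*1000).astype(np.float32));print(n,d["confidence"],cv2.boxPoints(q).round(0).tolist())
    for t,z in [("pot",.025),("spool",.026),("flux",.05)]:
      for d in nets.regions_of(c,t)[:1]: print(t,back(c,[d["extent"][:2]],z)[0,:2].round(3))
E
```

```text
time: 40.42
position: [0.5054, -0.3695, 0.3203]
ee_rot: [-2.136, -2.299, 0.0]
wrist_force: [-0.4, -0.7, -1.7]
grip_width: 0.0429
grip_force: 0.0
scene 214 230 231 230.5 | scene 215 229 232 230.5 | scene 216 229 232 230.5 | scene 217 229 232 230.5 | scene 218 229 232 230.5 | scene 219 230 232 231.0 | scene 220 230 233 231.5 | scene 221 230 235 232.2 | scene 222 230 236 233.0 | scene 223 230 236 233.0 | scene 224 230 236 233.0 | scene 225 230 235 232.5 | scene 226 230 234 232.0 | scene 227 230 233 231.5 | scene 228 231 232 231.5 | [[[234.2, 216.2], [234.5, 220.7], [234.7, 225.1]], [[233.1, 215.9], [233.3, 220.4], [233.5, 224.8]], [[231.9, 215.6], [232.2, 220.1], [232.4, 224.5]], [[230.9, 215.2], [231.1, 219.7], [231.4, 224.1]]] [(11, array([229.2, 231.4]), array([228, 230,   4,   4], dtype=int32))]
[[[302.3, 153.0], [301.9, 157.1], [301.6, 161.1]], [[303.2, 153.5], [302.8, 157.6], [302.4, 161.7]], [[304.0, 154.1], [303.6, 158.2], [303.2, 162.3]], [[304.8, 154.7], [304.4, 158.8], [304.0, 162.9]]] []
side 0.91 [[452.0, -444.0], [523.0, -448.0], [534.0, -236.0], [463.0, -232.0]]
scene 0.75 [[435.0, -455.0], [524.0, -464.0], [548.0, -240.0], [459.0, -231.0]]
pot [ 0.801 -0.024]
spool [ 0.774 -0.136]
flux [0.771 0.169]
wrist 0.56 [[463.0, -239.0], [477.0, -451.0], [546.0, -446.0], [532.0, -234.0]]
```

```bash
python3 -c "
from workcell import ticket
print(ticket.job_done())"
```

```text
the job is handed in; nothing more can be done
None
```

The job is handed in: by the last camera reading the lug is at its stop at the green mark and the spanner lies flat on the blue mat, but the ring jammed on the hexagon, so a back-off dragged the coupling loose to about 1.62 (I re-tightened it), the ring was then forced on round to free it, and I viewed 11 pictures against the limit of 10.

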